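# Index and lock the round die plate

### The arm

A 6-joint arm with a two-finger parallel gripper is mounted at the origin on a cart in front of the work surface, level with it; the furniture and walls round the work are solid. World frame = base frame: x ahead of the robot, y to its left, z up, the work surface at z = 0. Lengths are in m, angles in degrees, forces in N, time in s.
With the tool pointing down it reaches from about 0.4 to 0.825 m from the base axis. Payload 7 kg.
Tool frame: the origin (TCP) lies at the very end of the fingers, on their centre line; the grasp point (between the pads) lies tcp_to_grasp behind it (tcp_to_grasp is the distance from the TCP to the grasp point, in m); x points along the fingers, y is the direction in which the jaws open and shut, and the axes are right-handed (so a half turn about x gives the same grasp; the last joint's range is limited). The gripper opens to 88 mm and grips with 3 to 60 N. Pads are 19 mm wide; open, the fingers measure 130 mm over their backs; the gripper's body (78 mm by 193 mm) begins 47 mm behind the grasp point.
Start: joints at [91.45, 20.546, 0.682, 0, -70.136, -16.507], TCP at [0.175, 0.652, 0.227] pointing down, gripper open.
Joint ranges: [-176.03, 176.03], [-82.01, 121.73], [-58.28, 71.71], [-173.87, 95.51], [-174.79, -0.11], [-173.66, 173.66]. Speed limits (degrees/s): [136.94, 136.94, 172.46, 180, 180, 180].

### API

Orientations are given as [roll, pitch, yaw] about the fixed x, y, z axes, in that order (R = Rz(yaw) Ry(pitch) Rx(roll)).
In Python, from plant import * gives the robot as it stands. The module is installed in compiled form; this text tells all that it offers.
- The arm moves only by the shell command python3 -m pendant 'ROWS'. ROWS is JSON, a list of rows, each an object with "claw": the finger opening in mm, from 0 to 87.6; "linear": the shift along the tool's x, y, z in mm, a list of three; "twist": the turn about the tool's x in rad. In form: [{"claw": claw, "linear": [tx, ty, tz], "twist": twist}, ...]. A call has exactly 10 rows; each row shifts and turns the commanded pose from where the row before left it, along the tool's axes as they then stand; what a row does not reach is not made up. A row lasts 1/12 s, in which the tool goes at most 41.7 mm and 7.16 degrees, less where a joint would pass 70% of its speed; a pose out of reach is approached as far as the arm can. A call with a gripper value outside its range is refused whole. The fingers move at their own pace and stop on an object; the grip force is fixed at half the most. Time passes only in rows, so rows that do not move let the fingers close, or fill a call up. It gives the time, the measured TCP pose, the force and the opening at its end, in the units of the state.
- get_obs(): the state, without advancing time (a new reading comes with each control period).
- snapshot(name): name is "side" or "top" or "wrist"; returns (picture, depth): 400x640x3 uint8, red, green, blue; 400x640 float32, m along the optical axis (not along the pixel's ray), 0 where there is no reading.
- camera_params(name): a dict with "fx", "fy", "cx", "cy" (pixels), "k1" (the pictures are not rectified: a ray, as slopes to the right and down, at radius r is drawn at 1 + k1 r^2 times it, then the intrinsics apply), "rvec" (rotation vector, rad) and "tvec" (3), from world to camera coordinates, as OpenCV has them. Camera axes: x right, y down, z forward; pixel columns grow to the right and rows downward; lengths in m; the calibration is good to about 2 mm. A picture is of the moment at which its call begins: read the wrist's pose just before it. camera_params takes no time and is no camera call; for the wrist camera it gives the pose at the moment of the call.
- close_job(): hands the job in, once; it reports no verdict.
Trained networks look in the newest picture that a camera, given by its name, has taken for a name from the list of things; names that differ only in an ending like _2 or _b are one class to them, and where a whole thing is asked for, a point or a joint stands for the part that bears it (a point fixed in the world has none). Each returns a list of dicts, best first, with "confidence" (0 to 1); they miss things now and then, are a little off and sometimes report something else, mostly with a low value. They report only what shows in the picture. A call takes as long as a camera call. They do not tell look-alikes from the thing itself.
- boxes_of(camera, target): "xy" ([column, row] in pixels, amid what is visible of it).
The state is a dict: "clock": time; "joint_pos": joint angles; "qvel": joint speeds; "tau": joint torques, N m; "tool_pos": TCP position; "orientation": TCP orientation; "force": force on the tool from outside, world axes, zero at the start; "moment": the same for the moment, N m; "opening": finger opening in m.
Only numpy, scipy, OpenCV 4.12 (cv2) and the standard library are available. Lean on these libraries where they do the work, as an engineer would, in place of code of your own. Each camera call takes 0.05 s, during which the arm holds its last target. There are 200 camera calls.

### The job

Turn the round die plate on its stand, by pushing the studs near its edge, until the notch in its rim faces the locking bolt. Then slide the bolt fully home so that its wedge nose is tightly bedded in the notch: press it in with a firm, steady push of roughly 15 to 20 N, handle plate and bolt gently (30 N or more is too much), and leave the things round the stand alone.

Things in the scene. Friction and masses are not known exactly. Their poses are not given: they have to be found in the camera images.
- stand: Grey steel base plate, 150 (x) x 240 (y) x 12 mm, y from -158 to +82, fixed to the counter. Origin on the counter on the die plate's axis; z up; y points from the locking bolt to that axis (the bolt lies on the -y side). A spigot, 24 mm across, top at z = 36.5, stands on the axis. A dark guide with a brass line on top (51 mm wide in x, y -109 to -79, top at z = 35) carries the bolt.
- die_plate: Loose round aluminium plate, 130 mm across, 16 thick, 0.55 kg, flat on the stand, underside at z = 15 mm, its 26 mm bore over the spigot (1 mm play all round). Origin: centre of its underside, z up; x points from the centre to the one notch in its rim. It turns either way without end and stays where it is left; a few N at a stud turn it. Aligned, its x points along the stand's -y.
- notch (a point): Middle of the notch's mouth, on the rim of the die plate, 65 mm from its centre, at mid thickness. The notch narrows from 20 mm wide at the rim to 8.6 mm at its bottom, 19 mm in.
- mark (a point): Where the mouth of the notch has to be: on the stand, in line with the bolt, 65 mm from the die plate's axis, at stand (0, -65, 23) mm.
- stud0 (a point): Mid height of the upright steel stud at 60 degrees counterclockwise (seen from above) from the notch. All three studs are 14 mm across, stand 24 mm above the die plate's top (heights 31 to 55 mm over the counter), 50 mm from its centre.
- stud1 (a point): Mid height of the stud opposite the notch (180 degrees).
- stud2 (a point): Mid height of the stud at 300 degrees counterclockwise from the notch.
- bolt: Locking bolt, 20 mm wide, 12 thick, sliding in the guide along the stand's +y into the notch; 2.5 N friction, no spring, stays where left. Axes as the stand's; origin on its centre line, 22 mm over the counter, 63 mm ahead of the handle's back face. Its dark wedge nose (tapering from 20 mm wide to 12 at the tip over 13 mm) is set by hand: the tip lies 0 to 10 mm ahead of the origin.
- bolt_handle (a point): Middle of the back of the bolt's upright handle plate (34 mm wide, 10 thick, 16 to 58 mm over the counter), to push by; 47 mm over the counter. In the stand frame it starts at y = -146 to -142 mm and is home at -124 to -112, depending on the nose: the rise of the force tells. If the notch is over 3 mm off the mark, the nose strikes the rim some 16 mm short; nearer, the wedge turns the plate in.
- wax_tin: Bystander: round yellow metal tin, 62 mm across, 25 mm high; origin under its centre.
- jar_nails: Bystander: jar of tacks, 60 mm across, 64 mm high; origin under its centre.
- punch: Bystander: steel punch, 11 mm thick, 110 mm long along its y, lying; origin under its middle.
Mind the look-alikes: they are no part of the job. Of the things that look like the die_plate, the smallest one is meant.

How it is judged:
By the outcome, as a careful person would: the job done as asked, in the order asked, and still so for the second after the job is handed in, with the robot touching nothing.
It also fails if it takes over 67 s, if anything falls off the work surface, if the arm or the gripper's body presses on something with over 40 N, if the wrist force passes 120 N, or if a joint passes its speed limit or range.

## Working session

There is one attempt and no reset: what is moved stays moved. The work goes in short steps, Python scripts to look and compute and a shell command to move; the robot and the scene stay as the last step left them, time stands still between calls to the robot, and variables do not carry over. Pictures are saved under pics/ and viewed, about 8 in all and at most 12, crops included, and the job is handed in when it is done.

```bash
mkdir -p pics
cat > h.py <<'E'
from plant import *
import numpy as np, cv2
from scipy.spatial.transform import Rotation as R
def ray(cam,uv,P=None):
    P=P or camera_params(cam)
    x=np.array([(uv[0]-P['cx'])/P['fx'],(uv[1]-P['cy'])/P['fy']]);d=x.copy()
    for _ in range(20): d=x/(1+P['k1']*(d@d))
    M=R.from_rotvec(np.ravel(P['rvec'])).as_matrix();t=np.ravel(P['tvec'])
    return -M.T@t, M.T@np.array([d[0],d[1],1.])
def at_z(cam,uv,z,P=None):
    c,r=ray(cam,uv,P); return c+r*(z-c[2])/r[2]
def at_d(cam,uv,d,P=None):
    c,r=ray(cam,uv,P); return c+r*d
def save(n,im): cv2.imwrite('pics/'+n+'.png',cv2.cvtColor(im,cv2.COLOR_RGB2BGR))
E
python3 - <<'E'
from h import *
np.set_printoptions(precision=4,suppress=True)
o=get_obs();print({k:np.round(v,4) for k,v in o.items()})
ims=[]
for c in ("top","side","wrist"):
    im,d=snapshot(c); save(c+'0',im); np.save(c+'0.npy',d)
    for t in ("stand","die_plate","notch","stud0","stud1","stud2","bolt","bolt_handle","wax_tin","jar_nails","punch"):
        if c=="wrist" and t not in("die_plate","notch","bolt_handle"):continue
        for b in boxes_of(c,t)[:3]:
            u,v=b['xy'];dd=d[int(min(max(v,0),399)),int(min(max(u,0),639))]
            print(c,t,np.round(b['xy'],1),round(b['confidence'],2),at_d(c,b['xy'],dd) if dd>0 else None)
E
```

```text
{'clock': np.float64(0.0), 'joint_pos': array([ 91.4479,  20.5932,   0.6352,  -0.0197, -70.138 , -16.5056]), 'qvel': array([ 0.095 , -0.0972,  0.0856, -0.027 , -0.0141, -0.0658]), 'tau': array([ -0.0013, -58.2712,  29.3047,   6.9974,   0.007 ,  -0.0002]), 'tool_pos': array([0.1753, 0.6513, 0.2256]), 'orientation': array([ 95.5849,  89.9022, -99.4795]), 'force': array([-1.3701,  0.2393,  0.438 ]), 'moment': array([-0.0274,  0.0159,  0.028 ]), 'opening': np.float64(0.0877)}
top stand [368.8 157.7] 0.7 [0.6145 0.0607 0.0101]
top die_plate [333.  160.7] 0.92 [0.6032 0.1486 0.0338]
top die_plate [417.6 260. ] 0.77 [ 0.3654 -0.055  -0.0023]
top die_plate [241.5 135.7] 0.7 [0.6709 0.3737 0.0124]
top notch [421.5 264.5] 0.89 [ 0.356  -0.0604  0.0137]
top notch [336.  158.6] 0.84 [0.6078 0.1415 0.0362]
top notch [241.5 135.6] 0.78 [0.6711 0.3737 0.0124]
top stud0 [238.4 141.1] 0.93 [0.6603 0.3841 0.0002]
top stud0 [420.4 260.9] 0.9 [ 0.3636 -0.0604  0.0032]
top stud0 [332.6 158.6] 0.7 [0.6094 0.1495 0.0278]
top stud1 [238.4 141.1] 0.93 [0.6603 0.3841 0.0002]
top stud1 [420.4 260.9] 0.9 [ 0.36
[... 1218 characters left out ...]
 [268.4 326.6] 0.6 [ 0.3577 -0.0613  0.0181]
side stud1 [347.5 213.4] 0.93 [0.5948 0.1293 0.0312]
side stud1 [323.8 159.1] 0.68 [0.6388 0.3561 0.0206]
side stud1 [268.4 326.6] 0.6 [ 0.3577 -0.0613  0.0181]
side stud2 [347.5 213.4] 0.93 [0.5948 0.1293 0.0312]
side stud2 [323.8 159.1] 0.68 [0.6388 0.3561 0.0206]
side stud2 [268.4 326.6] 0.6 [ 0.3577 -0.0613  0.0181]
side bolt [394.6 240.6] 0.82 [ 0.6279 -0.0025  0.0564]
side bolt_handle [395.3 241.7] 0.6 [ 0.6302 -0.0023  0.0524]
side wax_tin [291.2 191.8] 0.61 [0.5137 0.2562 0.0237]
side jar_nails [382.  181.1] 0.78 [0.7034 0.1759 0.0533]
side punch [347.8 214.7] 0.64 [0.5942 0.1265 0.0299]
side punch [297.4 235.4] 0.55 [0.4812 0.132  0.0075]
```

View pics/top0.png

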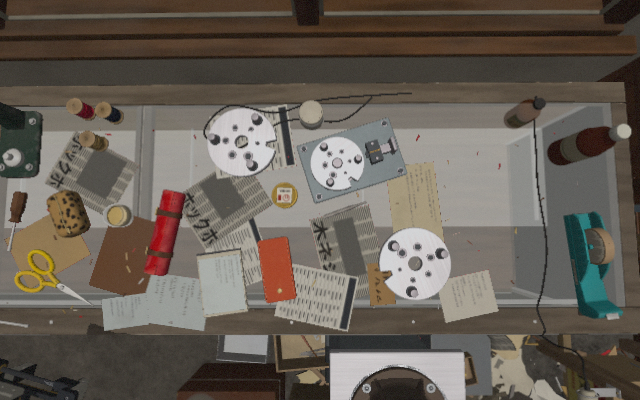

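Die plate candidates: (241,142), (337,163) and (415,263). The one at (337,163) is visibly the smallest and is the only one on the grey stand with a bolt at (381,150), so it fits. I'll confirm it in an enlarged crop.

Run:
```python
import cv2,numpy as np
a=cv2.imread('pics/top0.png')[105:215,270:420]; b=cv2.imread('pics/side0.png')[150:290,270:440]
a=cv2.resize(a,None,fx=5,fy=5,interpolation=3); b=cv2.resize(b,(0,0),fx=4.5,fy=4.5,interpolation=3)
cv2.imwrite('pics/a.png',a);cv2.imwrite('pics/b.png',b)
```

```text
(no output)
```

View pics/a.png

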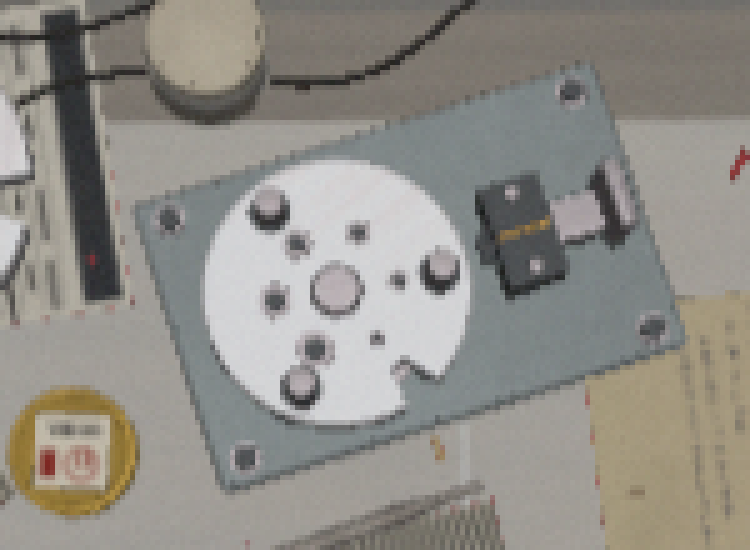

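View pics/b.png

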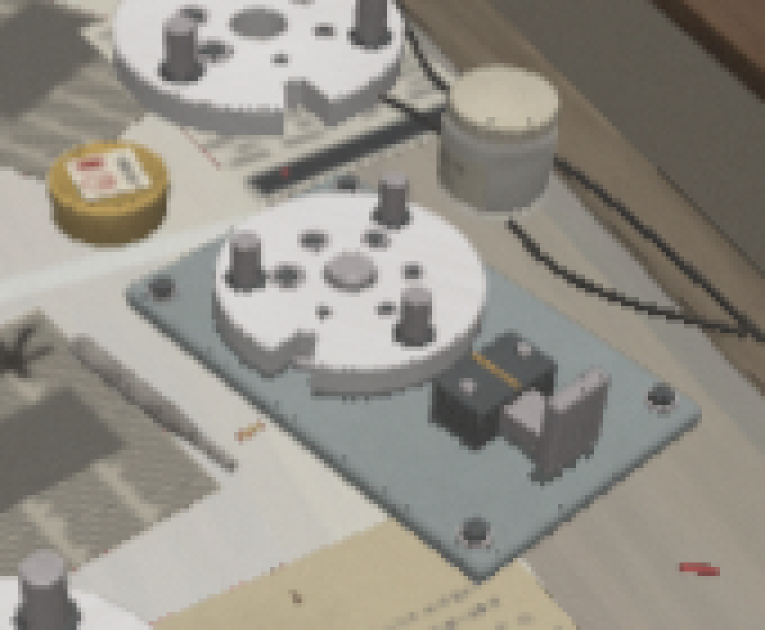

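Crop: the small plate sits on the stand, with its spigot at crop (337,290). The notch is at about (422,390). The studs are at (440,262), (270,203) and (302,378), and the bolt handle is at (615,200). The large plates lie off the stand. That confirms the target. The notch needs to turn counterclockwise.

Run:
```python
from h import *
np.set_printoptions(precision=4,suppress=True)
f=lambda p,z:at_z('top',(270+p[0]/5,105+p[1]/5),z)
C=[f(p,.012) for p in((135,205),(585,62),(685,345),(228,490))]
print(np.array(C)); 
y=(C[0]-C[1]+C[3]-C[2]);x=(C[0]-C[3]+C[1]-C[2]);th=np.degrees(np.arctan2(y[1],y[0]))-90
print('stand yaw',th,np.degrees(np.arctan2(x[1],x[0])), np.linalg.norm(y)/2,np.linalg.norm(x)/2)
t=np.radians(th);M=np.array([[np.cos(t),-np.sin(t)],[np.sin(t),np.cos(t)]])
o=np.mean(C,0)[:2]-M@[0,-.038];print('axis from corners',o)
s=f((337,288),.0365)[:2];print('spigot',s)
for n,p,z in(('s0',(440,255),.055),('s1',(270,197),.055),('s2',(302,374),.055),('notch',(425,392),.031),('handle',(621,185),.058)):
    w=f(p,z)[:2];q=M.T@(w-s)*1000;print(n,w,'stand',q,np.hypot(*q),np.degrees(np.arctan2(q[1],q[0]))+90)
print(R.from_euler('xyz',get_obs()['orientation'],degrees=True).as_matrix())
try: print(tcp_to_grasp)
except Exception as e: print(e)
```

```text
[[ 0.6443  0.2367  0.012 ]
 [ 0.7148  0.0145  0.012 ]
 [ 0.5734 -0.0314  0.012 ]
 [ 0.5037  0.1911  0.012 ]]
stand yaw 17.50377994182749 17.97267613378433 0.23315502482896747 0.14819521846537484
axis from corners [0.5976 0.139 ]
spigot [0.5981 0.1382]
s0 [0.6101 0.0904] stand [ -2.8948 -49.2202] 49.30522730527759 -3.3658557523448565
s1 [0.6381 0.1697] stand [47.6673 17.9625] 50.939449780953595 110.6479822215238
s2 [0.5544 0.1551] stand [-36.5387  29.2244] 46.7882916273064 231.34642659107064
notch [0.5487 0.0966] stand [-59.6293 -24.8831] 64.61283520040637 -67.34941811318313
handle [0.6422 0.0058] stand [   2.2639 -139.5452] 139.56354540932998 0.9294532683309455
[[-0.     -0.2598 -0.9657]
 [-0.     -0.9657  0.2598]
 [-1.      0.     -0.    ]]
0.0188
```

```bash
python3 -m pendant '[{"claw":28,"linear":[0,19,-24.6],"twist":0},{"claw":28,"linear":[0,19,-24.6],"twist":0},{"claw":28,"linear":[0,19,-24.6],"twist":0},{"claw":28,"linear":[0,19,-24.6],"twist":0},{"claw":28,"linear":[0,19,-24.6],"twist":0},{"claw":28,"linear":[0,19,-24.6],"twist":0},{"claw":28,"linear":[0,19,-24.6],"twist":0},{"claw":28,"linear":[0,19,-24.6],"twist":0},{"claw":28,"linear":[0,19,-24.6],"twist":0},{"claw":28,"linear":[0,19,-24.6],"twist":0}]'
python3 -m pendant '[{"claw":28,"linear":[0,19,-24.6],"twist":0},{"claw":28,"linear":[0,19,-24.6],"twist":0},{"claw":28,"linear":[0,19,-24.6],"twist":0},{"claw":28,"linear":[0,19,-24.6],"twist":0},{"claw":28,"linear":[0,19,-24.6],"twist":0},{"claw":28,"linear":[0,19,-24.6],"twist":0},{"claw":28,"linear":[0,19,-24.6],"twist":0},{"claw":28,"linear":[0,19,-24.6],"twist":0.075},{"claw":28,"linear":[0,0,0],"twist":0},{"claw":28,"linear":[0,0,0],"twist":0}]'
python3 - <<'E'
from h import *
P=camera_params('wrist');im,d=snapshot('wrist');save('w1',im);np.save('w1.npy',d);import pickle;pickle.dump(P,open('w1.pkl','wb'))
o=get_obs();print(o['tool_pos'],o['orientation'],o['opening'],-R.from_rotvec(np.ravel(P['rvec'])).as_matrix().T@np.ravel(P['tvec']))
E
```

```text
clock: 2.23
tool_pos: [0.3642, 0.4031, 0.2268]
orientation: [-103.3, 90.0, 61.6]
force: [0.1, 0.5, -0.8]
opening: 0.0295
clock: 3.07
tool_pos: [0.5148, 0.2051, 0.2264]
orientation: [54.9, 90.0, -144.6]
force: [-0.8, -0.0, -0.0]
opening: 0.028
[0.51432651 0.20597395 0.22649172] [  1.93358918  89.99243403 162.51225902] 0.028025569647833943 [0.57865812 0.18128419 0.38328603]
```

View pics/w1.png

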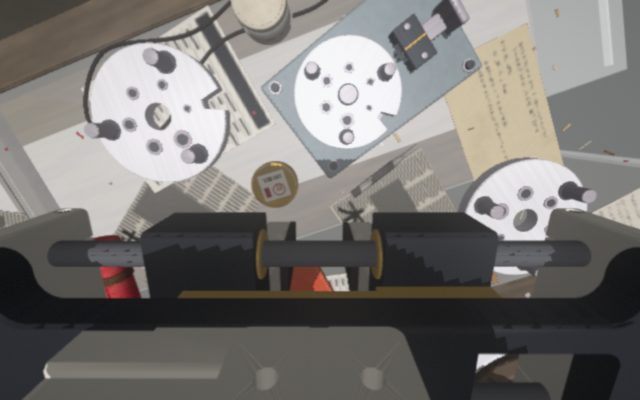

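Wrist view: the plate's spigot is at (348,93). Stud tops are at about (387,70), (312,69) and (347,128), the notch is at (385,118), and the handle is at (450,17).

Run:
```python
from h import *
import pickle
np.set_printoptions(precision=4,suppress=True)
P=pickle.load(open('w1.pkl','rb'))
s=at_z('w',(348,93),.0365,P)[:2];print('spigot',s)
t=np.radians(17.6);M=np.array([[np.cos(t),-np.sin(t)],[np.sin(t),np.cos(t)]])
for n,p,z,k in(('s0',(388,69.5),.055,60),('s1',(312,69),.055,180),('s2',(347,129),.055,300),('notch',(388,121),.031,0),('guidetop',(414,41),.035,0),('handle',(450,16),.058,0)):
    w=at_z('w',p,z,P)[:2];q=M.T@(w-s)*1000;print(n,w,'stand',q,np.hypot(*q),'phi',np.degrees(np.arctan2(q[1],q[0]))+90-k)
o=get_obs();Q=R.from_euler('xyz',o['orientation'],degrees=True).as_matrix();print(Q,np.degrees(np.arctan2(Q[1,1],Q[0,1])))
```

```text
spigot [0.5993 0.1375]
s0 [0.6067 0.091 ] stand [ -7.0448 -46.5779] 47.107665890860986 phi -68.60069931344927
s1 [0.635  0.1693] stand [43.6518 19.5185] 47.81687764703906 phi -65.90863551212743
s2 [0.5613 0.1531] stand [-31.4992  26.3242] 41.0507329859818 phi -69.88583067786243
notch [0.5523 0.1006] stand [-55.9717 -21.0082] 59.78446297684278 phi -69.4270633288163
guidetop [0.6274 0.0493] stand [  0.1083 -92.5323] 92.5323638690489 phi 0.06705534824916981
handle [0.6345 0.0167] stand [  -2.9611 -125.7673] 125.80213659884083 phi -1.3487268045631708
[[-0.0001 -0.3325 -0.9431]
 [ 0.     -0.9431  0.3325]
 [-1.      0.      0.0001]] -109.42133014563501
```

```bash
python3 -m pendant '[{"claw":36,"linear":[0,17.4,-25.3],"twist":0},{"claw":36,"linear":[0,17.4,-25.3],"twist":0},{"claw":36,"linear":[30,0,0],"twist":0},{"claw":36,"linear":[30,0,0],"twist":0},{"claw":36,"linear":[30,0,0],"twist":0},{"claw":36,"linear":[30,0,0],"twist":0},{"claw":36,"linear":[30,0,0],"twist":0},{"claw":36,"linear":[10,0,0],"twist":0},{"claw":36,"linear":[0,0,0],"twist":0},{"claw":36,"linear":[0,0,0],"twist":0}]'
python3 - <<'E'
from h import *
a,_=snapshot('side');b,_=snapshot('top')
a=cv2.resize(a[150:290,270:440],(680,560),interpolation=cv2.INTER_CUBIC)
save('s2',a)
E
```

```text
clock: 3.95
tool_pos: [0.5506, 0.1577, 0.0673]
orientation: [133.0, 90.0, -66.3]
force: [-0.3, 0.6, 0.7]
opening: 0.036
```

View pics/s2.png

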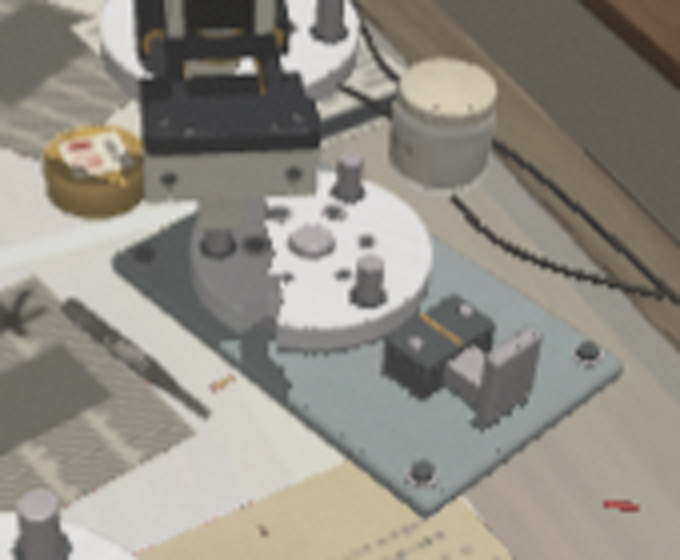

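```bash
python3 -m pendant '[{"claw":36,"linear":[0,2,0],"twist":0},{"claw":36,"linear":[3,0,0],"twist":0},{"claw":36,"linear":[3,0,0],"twist":0},{"claw":36,"linear":[3,0,0],"twist":0},{"claw":36,"linear":[3,0,0],"twist":0},{"claw":36,"linear":[4,0,0],"twist":0},{"claw":36,"linear":[4,0,0],"twist":0},{"claw":36,"linear":[4,0,0],"twist":0},{"claw":36,"linear":[0,0,0],"twist":0},{"claw":36,"linear":[0,0,0],"twist":0}]'
```

```text
clock: 4.88
tool_pos: [0.5495, 0.1549, 0.0421]
orientation: [57.4, 89.9, -142.0]
force: [0.4, -0.9, 0.1]
opening: 0.0359
```

```bash
python3 -m pendant '[{"claw":22,"linear":[0,0,0],"twist":0},{"claw":22,"linear":[0,0,0],"twist":0},{"claw":22,"linear":[0,1.92,-0.04],"twist":-0.0384},{"claw":22,"linear":[0,1.92,-0.04],"twist":-0.0384},{"claw":22,"linear":[0,1.92,-0.04],"twist":-0.0384},{"claw":22,"linear":[0,1.92,-0.04],"twist":-0.0384},{"claw":22,"linear":[0,1.92,-0.04],"twist":-0.0384},{"claw":22,"linear":[0,1.92,-0.04],"twist":-0.0384},{"claw":22,"linear":[0,1.92,-0.04],"twist":-0.0384},{"claw":22,"linear":[0,1.92,-0.04],"twist":-0.0384}]'
python3 -m pendant '[{"claw":22,"linear":[0,1.92,-0.04],"twist":-0.0384},{"claw":22,"linear":[0,1.92,-0.04],"twist":-0.0384},{"claw":22,"linear":[0,1.92,-0.04],"twist":-0.0384},{"claw":22,"linear":[0,1.92,-0.04],"twist":-0.0384},{"claw":22,"linear":[0,1.92,-0.04],"twist":-0.0384},{"claw":22,"linear":[0,1.92,-0.04],"twist":-0.0384},{"claw":22,"linear":[0,1.92,-0.04],"twist":-0.0384},{"claw":22,"linear":[0,1.92,-0.04],"twist":-0.0384},{"claw":22,"linear":[0,1.92,-0.04],"twist":-0.0384},{"claw":22,"linear":[0,1.92,-0.04],"twist":-0.0384}]'
python3 - <<'E'
from h import *
o=get_obs();Q=R.from_euler('xyz',o['orientation'],degrees=True).as_matrix();p=o['tool_pos'][:2]-[.598,.138]
print(o['tool_pos'],np.degrees(np.arctan2(Q[1,1],Q[0,1])),np.hypot(*p),np.degrees(np.arctan2(p[1],p[0])))
E
```

```text
clock: 5.72
tool_pos: [0.5476, 0.1405, 0.043]
orientation: [-142.8, 89.9, 35.6]
force: [1.4, 1.9, -2.0]
opening: 0.022
clock: 6.55
tool_pos: [0.5506, 0.1217, 0.043]
orientation: [-161.6, 89.9, 38.8]
force: [-0.1, 2.1, -1.3]
opening: 0.0219
[0.55055484 0.12171493 0.04296006] -69.63228881805706 0.05016220716135945 -161.0557397127126
```

```bash
python3 -m pendant '[{"claw":22,"linear":[0,2.27,-0.05],"twist":-0.0454},{"claw":22,"linear":[0,2.27,-0.05],"twist":-0.0454},{"claw":22,"linear":[0,2.27,-0.05],"twist":-0.0454},{"claw":22,"linear":[0,2.27,-0.05],"twist":-0.0454},{"claw":22,"linear":[0,2.27,-0.05],"twist":-0.0454},{"claw":22,"linear":[0,2.27,-0.05],"twist":-0.0454},{"claw":22,"linear":[0,2.27,-0.05],"twist":-0.0454},{"claw":22,"linear":[0,2.27,-0.05],"twist":-0.0454},{"claw":22,"linear":[0,2.27,-0.05],"twist":-0.0454},{"claw":22,"linear":[0,2.27,-0.05],"twist":-0.0454}]'
python3 - <<'E'
from h import *
o=get_obs();Q=R.from_euler('xyz',o['orientation'],degrees=True).as_matrix();p=o['tool_pos'][:2]-[.598,.138]
print(o['tool_pos'],np.degrees(np.arctan2(Q[1,1],Q[0,1])),np.hypot(*p),np.degrees(np.arctan2(p[1],p[0])))
import pickle
P=camera_params('wrist');w,_=snapshot('wrist');pickle.dump(P,open('w2.pkl','wb'));save('w2f',w)
a,_=snapshot('side');b,_=snapshot('top');save('t3f',b);save('s3f',a)
a=cv2.resize(a[150:290,270:440],(400,329),interpolation=cv2.INTER_CUBIC)
b=cv2.resize(b[105:215,270:420],(400,293),interpolation=cv2.INTER_CUBIC)
im=np.zeros((600,800,3),np.uint8);im[:329,:400]=a;im[:293,400:]=b;im[335:585,200:600]=cv2.resize(w,(400,250))
save('m3',im)
E
```

```text
clock: 7.38
tool_pos: [0.5627, 0.1029, 0.0429]
orientation: [178.9, 89.9, 45.3]
force: [-0.9, 3.1, 0.3]
opening: 0.0223
[0.56269284 0.10286287 0.04292254] -43.603561503100096 0.04981177720921072 -135.13829181791155
```

View pics/m3.png

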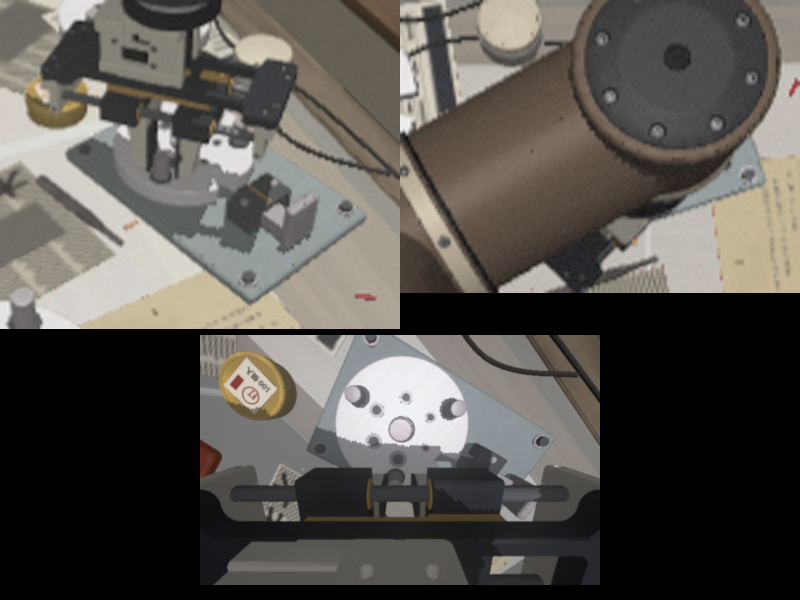

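Run:
```python
import cv2
a=cv2.imread('pics/w2f.png')[10:260,170:430];cv2.imwrite('pics/c3.png',cv2.resize(a,None,fx=2.4,fy=2.4,interpolation=2))
```

```text
(no output)
```

View pics/c3.png

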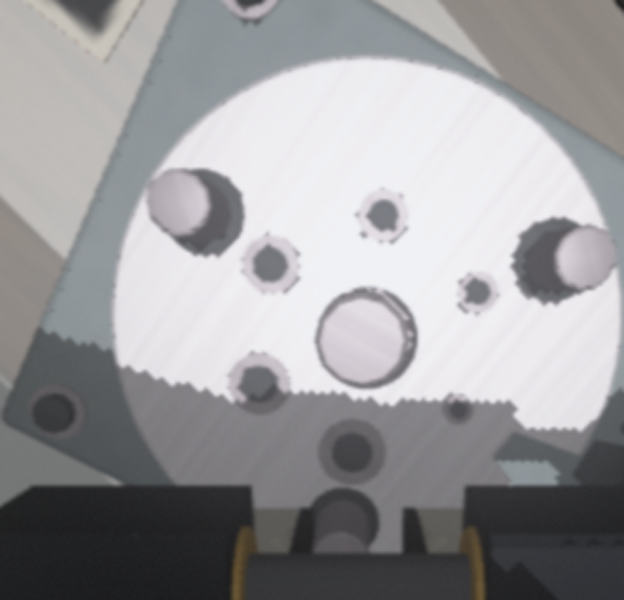

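Run:
```python
from h import *
import pickle
np.set_printoptions(precision=4,suppress=True)
P=pickle.load(open('w2.pkl','rb'));g=lambda p,z:at_z('w',(170+(p[0]+.5)/2.4-.5,10+(p[1]+.5)/2.4-.5),z,P)[:2]
s=g((363,338),.0365);a=g((180,203),.055);b=g((587,258),.055);c=g((367,312),.031)
print('spigot',s,'s1',a,'s0',b,'disc',c)
for n,w,k in(('s1',a,180),('s0',b,60)):
    for q in(s,np.array([.598,.138])):
        d=w-q;print(n,np.hypot(*d),'phi',(np.degrees(np.arctan2(d[1],d[0]))-17.6+90-k+180)%360-180)
d=a-b;print(np.hypot(*d),'phi by s0->s1',(np.degrees(np.arctan2(d[1],d[0]))-17.6+90-150+180)%360-180)
h=g((55,412),.012)-g((248,-1),.012);print('hole edge',np.hypot(*h),np.degrees(np.arctan2(h[1],h[0]))+180)
# studs' y coords: edge line left (12,410)->(180,5)
e=g((5,418),.012)-g((180,5),.012);print(np.degrees(np.arctan2(-e[1],-e[0])))
```

```text
spigot [0.5997 0.1378] s1 [0.5925 0.1852] s0 [0.6463 0.1188] disc [0.6045 0.1414]
s1 0.04788032615522692 phi -8.987979465440901
s1 0.04749087407071732 phi -10.941291120855084
s0 0.050332684241108254 phi -9.776660333679445
s0 0.05193887863541901 phi -9.257829258637287
0.08539951648960455 phi by s0->s1 51.43054247137243
hole edge 0.12085431049833419 16.644615340808656
17.73352309436579
```

```bash
python3 -m pendant '[{"claw":22,"linear":[0,2.03,-0.04],"twist":-0.0406},{"claw":22,"linear":[0,2.03,-0.04],"twist":-0.0406},{"claw":22,"linear":[0,2.03,-0.04],"twist":-0.0406},{"claw":22,"linear":[0,2.03,-0.04],"twist":-0.0406},{"claw":22,"linear":[0,0,0],"twist":0},{"claw":22,"linear":[0,0,0],"twist":0},{"claw":32,"linear":[0,-2,0],"twist":0},{"claw":32,"linear":[0,0,0],"twist":0},{"claw":32,"linear":[-4,0,0],"twist":0},{"claw":32,"linear":[-10,0,0],"twist":0}]'
python3 -m pendant '[{"claw":32,"linear":[-20,0,5],"twist":0},{"claw":32,"linear":[-20,0,15],"twist":0},{"claw":32,"linear":[-20,0,15],"twist":0},{"claw":32,"linear":[-20,0,15],"twist":0},{"claw":32,"linear":[-20,0,15],"twist":0},{"claw":20,"linear":[-20,0,15],"twist":0},{"claw":10,"linear":[0,0,0],"twist":0},{"claw":0,"linear":[0,0,0],"twist":0},{"claw":0,"linear":[0,0,0],"twist":0},{"claw":0,"linear":[0,0,0],"twist":0}]'
python3 - <<'E'
from h import *
import pickle
o=get_obs();Q=R.from_euler('xyz',o['orientation'],degrees=True).as_matrix();print(o['tool_pos'],np.degrees(np.arctan2(Q[1,1],Q[0,1])),o['opening'])
P=camera_params('wrist');w,_=snapshot('wrist');pickle.dump(P,open('w4.pkl','wb'));save('w4f',w)
save('w4',cv2.resize(w[0:230,130:530],(800,460),interpolation=cv2.INTER_LINEAR))
E
```

```text
clock: 8.37
tool_pos: [0.566, 0.0979, 0.0559]
orientation: [-29.6, 89.9, -154.1]
force: [0.6, -0.4, -0.1]
opening: 0.0316
clock: 9.2
tool_pos: [0.5215, 0.0325, 0.1761]
orientation: [-41.4, 90.0, -165.8]
force: [0.2, -0.7, 0.3]
opening: 0.0046
[0.5215103  0.03245394 0.17614714] -34.44093656701109 0.004587566258782069
```

View pics/w4.png

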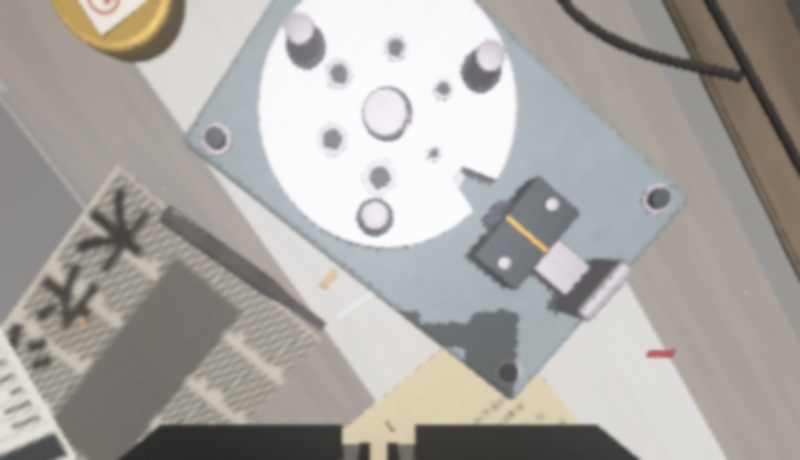

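Run:
```python
from h import *
import pickle
np.set_printoptions(precision=4,suppress=True)
P=pickle.load(open('w4.pkl','rb'));g=lambda p,z:at_z('w',(130+(p[0]+.5)/2-.5,(p[1]+.5)/2-.5),z,P)[:2]
an=lambda v:np.degrees(np.arctan2(v[1],v[0]))
A,B,C=[g(p,.012) for p in((187,140),(512,397),(686,197))]
print('long edge yaw',an(A-B)-90,np.hypot(*(A-B)),'short',an(C-B),np.hypot(*(C-B)))
H=[g(p,.012) for p in((215,138),(509,373),(657,199))];print('holes',an(H[0]-H[1])-90,an(H[2]-H[1]))
br=[g(p,.035) for p in((507,217),(547,251))];print('brass',an(br[0]-br[1])-90,br)
s=g((386,112),.0365);m=(g((497,181),.031)+g((471,212),.031))/2;gm=np.mean(br,0)
print('spigot',s,'notch mouth',m,an(m-s)+90,'brass mid',gm,an(gm-s)+90)
S=[g(p,.055) for p in((490,54),(300,27),(374,215))];c=np.mean(S,0);print('stud centroid',c)
for p,k in zip(S,(60,180,300)):print('phi+yaw',(an(p-c)+90-k+180)%360-180,np.hypot(*(p-c)))
hb=(g((629,264),.058)+g((586,318),.058))/2;print('handle back top',hb,np.hypot(*(hb-s)))
```

```text
long edge yaw 17.54183443703387 0.23195182190705263 short 17.606341091268913 0.14432247776889415
holes 17.521327841893395 17.90172212393497
brass 17.727597363196296 [array([0.6228, 0.0609]), array([0.6313, 0.0346])]
spigot [0.5992 0.1367] notch mouth [0.6191 0.076 ] 18.14207312504132 brass mid [0.627  0.0478] 17.403895829801954
stud centroid [0.6    0.1367]
phi+yaw 18.58602593475598 0.049587174825654896
phi+yaw 17.945437688237433 0.0494015643182496
phi+yaw 18.082031579550062 0.0499730792109941
handle back top [0.6405 0.0053] 0.1377536257800652
```

Run:
```python
from h import *
np.set_printoptions(precision=3,suppress=True)
d=np.load('top0.npy')
for u in (360,385,400,420):
    print(u,[tuple(np.round(at_d('top',(u,v),d[v,u])[[0,2]],3)) for v in range(70,126,6) if d[v,u]>0])
o=get_obs();print(o['joint_pos'],o['tool_pos'],o['opening'])
y=np.array([-.3024,.9532]);ax=np.array([.5985,.1375]);tgt=ax-y*.175;print(tgt,tgt-o['tool_pos'][:2])
Q=R.from_euler('xyz',o['orientation'],degrees=True).as_matrix();print('tool delta mm',1000*Q.T@np.r_[tgt-o['tool_pos'][:2],0.])
```

```text
360 [(np.float64(0.903), np.float64(-0.142)), (np.float64(0.903), np.float64(-0.187)), (np.float64(0.902), np.float64(-0.233)), (np.float64(0.795), np.float64(-0.001)), (np.float64(0.78), np.float64(-0.001)), (np.float64(0.764), np.float64(-0.001)), (np.float64(0.747), np.float64(0.004)), (np.float64(0.734), np.float64(-0.003)), (np.float64(0.717), np.float64(0.001)), (np.float64(0.702), np.float64(-0.001))]
385 [(np.float64(0.902), np.float64(-0.141)), (np.float64(0.901), np.float64(-0.183)), (np.float64(0.811), np.float64(-0.003)), (np.float64(0.794), np.float64(0.0)), (np.float64(0.763), np.float64(0.001)), (np.float64(0.747), np.float64(0.001)), (np.float64(0.732), np.float64(0.0)), (np.float64(0.714), np.float64(0.011)), (np.float64(0.697), np.float64(0.015))]
400 [(np.float64(0.899), np.float64(-0.136)), (np.float64(0.904), np.float64(-0.19)), (np.float64(0.809), np.float64(0.001)), (np.float64(0.794), np.float64(-0.0)), (np.float64(0.778), np.float64(0.0)), (np.float64(0.763), np.float64(-0.0)), (np.float64(0.748), np.float64(-0.0)), (np.float64(0.732), np.float64(-0.001)), (np.float64(0.716), np.float64(0.001)), (np.float64(0.702), np.float64(-0.002))]
420 [(np.float64(0.9), np.float64(-0.138)), (np.float64(0.898), np.float64(-0.178)), (np.float64(0.809), np.float64(0.001)), (np.float64(0.794), np.float64(-0.001)), (np.float64(0.778), np.float64(-0.0)), (np.float64(0.764), np.float64(-0.002)), (np.float64(0.746), np.float64(0.002)), (np.float64(0.733), np.float64(-0.005)), (np.float64(0.717), np.float64(-0.001)), (np.float64(0.701), np.float64(-0.001))]
[ 25.096   8.579 -22.557  -0.008 -58.94  120.48 ] [0.521 0.032 0.176] 0.0024939861488309455
[ 0.651 -0.029] [ 0.13  -0.062]
tool delta mm [ -0.134 142.11  -22.481]
```

```bash
python3 -m pendant '[{"claw":0,"linear":[0,28.4,-4.5],"twist":0},{"claw":0,"linear":[0,28.4,-4.5],"twist":0},{"claw":0,"linear":[0,28.4,-4.5],"twist":0},{"claw":0,"linear":[0,28.4,-4.5],"twist":0},{"claw":0,"linear":[0,28.4,-4.5],"twist":0},{"claw":0,"linear":[0,0,0],"twist":0.11},{"claw":0,"linear":[0,0,0],"twist":0.11},{"claw":0,"linear":[0,0,0],"twist":0.11},{"claw":0,"linear":[0,0,0],"twist":0.11},{"claw":0,"linear":[0,0,0],"twist":0.11}]'
python3 -m pendant '[{"claw":0,"linear":[0,0,0],"twist":0.113},{"claw":0,"linear":[20,0,0],"twist":0},{"claw":0,"linear":[20,0,0],"twist":0},{"claw":0,"linear":[20,0,0],"twist":0},{"claw":0,"linear":[20,0,0],"twist":0},{"claw":0,"linear":[0,0,0],"twist":0},{"claw":0,"linear":[0,0,0],"twist":0},{"claw":0,"linear":[0,0,0],"twist":0},{"claw":0,"linear":[0,0,0],"twist":0},{"claw":0,"linear":[0,0,0],"twist":0}]'
cat > st.py <<'E'
from h import *
np.set_printoptions(precision=2,suppress=True)
o=get_obs();Q=R.from_euler('xyz',o['orientation'],degrees=True).as_matrix()
y=np.array([-.3024,.9532]);x=np.array([.9532,.3024]);p=o['tool_pos'][:2]-[.5985,.1375]
f=o['force'];print('t',o['clock'],'stand xy mm',1000*np.array([p@x,p@y]),'z',1000*o['tool_pos'][2],'yang',np.degrees(np.arctan2(Q[1,1],Q[0,1])),'F stand',np.array([f[:2]@x,f[:2]@y,f[2]]),'open',1000*o['opening'])
E
python3 st.py
python3 - <<'E'
from h import *
a,_=snapshot('side');save('s5',cv2.resize(a[110:310,300:500],(600,600),interpolation=cv2.INTER_LINEAR))
E
```

```text
clock: 10.08
tool_pos: [0.6514, -0.0292, 0.1749]
orientation: [-10.0, 89.9, -166.3]
force: [0.3, 0.9, 0.5]
opening: 0.0006
clock: 10.92
tool_pos: [0.6524, -0.0292, 0.0979]
orientation: [170.2, 89.9, 7.8]
force: [0.2, 0.3, -0.2]
opening: 0.0003
t 10.9167 stand xy mm [   0.96 -175.2 ] z 97.92577425073662 yang -72.40385592665893 F stand [ 0.27  0.25 -0.21] open 0.3029866496951538
```

View pics/s5.png

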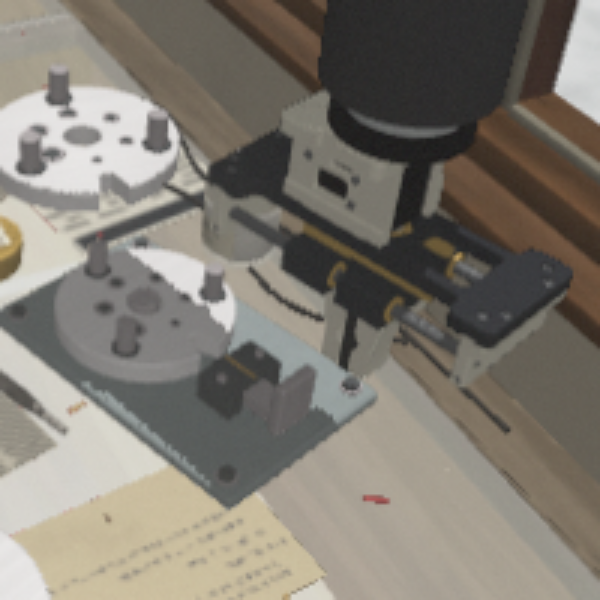

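```bash
python3 -m pendant '[{"claw":0,"linear":[10,0,0],"twist":0},{"claw":0,"linear":[10,0,0],"twist":0},{"claw":0,"linear":[10,0,0],"twist":0},{"claw":0,"linear":[10,0,0],"twist":0},{"claw":0,"linear":[9,0,0],"twist":0},{"claw":0,"linear":[8,0,0],"twist":0},{"claw":0,"linear":[0,0,0],"twist":0},{"claw":0,"linear":[0,0,0],"twist":0},{"claw":0,"linear":[0,0,0],"twist":0},{"claw":0,"linear":[0,0,0],"twist":0}]'
python3 st.py
python3 -m pendant '[{"claw":0,"linear":[0,-1,0],"twist":0},{"claw":0,"linear":[0,-1,0],"twist":0},{"claw":0,"linear":[0,-1,0],"twist":0},{"claw":0,"linear":[0,-1,0],"twist":0},{"claw":0,"linear":[0,-1,0],"twist":0},{"claw":0,"linear":[0,-1,0],"twist":0},{"claw":0,"linear":[0,-1,0],"twist":0},{"claw":0,"linear":[0,-1,0],"twist":0},{"claw":0,"linear":[0,-1,0],"twist":0},{"claw":0,"linear":[0,-1,0],"twist":0}]'
python3 st.py
```

```text
clock: 11.8
tool_pos: [0.6521, -0.0293, 0.0402]
orientation: [167.7, 89.9, 5.3]
force: [-1.0, -0.5, 0.3]
opening: 0.0004
t 11.8 stand xy mm [   0.6  -175.23] z 40.16126685028739 yang -72.41443159358727 F stand [-1.13 -0.14  0.3 ] open 0.3576052695603751
clock: 12.63
tool_pos: [0.6485, -0.0198, 0.0396]
orientation: [177.6, 90.0, 15.2]
force: [0.2, 0.2, 0.7]
opening: 0.0003
t 12.6333 stand xy mm [   0.14 -165.03] z 39.57484762907751 yang -72.42200737486593 F stand [0.29 0.12 0.7 ] open 0.3243555961204358
```

```bash
for i in 1; do python3 -m pendant '[{"claw":0,"linear":[0,-0.8,0],"twist":0},{"claw":0,"linear":[0,-0.8,0],"twist":0},{"claw":0,"linear":[0,-0.8,0],"twist":0},{"claw":0,"linear":[0,-0.8,0],"twist":0},{"claw":0,"linear":[0,-0.8,0],"twist":0},{"claw":0,"linear":[0,-0.8,0],"twist":0},{"claw":0,"linear":[0,-0.8,0],"twist":0},{"claw":0,"linear":[0,-0.8,0],"twist":0},{"claw":0,"linear":[0,-0.8,0],"twist":0},{"claw":0,"linear":[0,-0.8,0],"twist":0}]'; done
python3 st.py
python3 -m pendant '[{"claw":0,"linear":[0,-0.4,0],"twist":0},{"claw":0,"linear":[0,-0.4,0],"twist":0},{"claw":0,"linear":[0,-0.4,0],"twist":0},{"claw":0,"linear":[0,-0.4,0],"twist":0},{"claw":0,"linear":[0,-0.4,0],"twist":0},{"claw":0,"linear":[0,-0.4,0],"twist":0},{"claw":0,"linear":[0,-0.4,0],"twist":0},{"claw":0,"linear":[0,-0.4,0],"twist":0},{"claw":0,"linear":[0,-0.4,0],"twist":0},{"claw":0,"linear":[0,-0.4,0],"twist":0}]'
python3 st.py
```

```text
clock: 13.47
tool_pos: [0.6462, -0.0125, 0.0396]
orientation: [88.7, 90.0, -73.8]
force: [0.8, -2.8, -0.3]
opening: 0.0006
t 13.4667 stand xy mm [   0.12 -157.38] z 39.57556766255672 yang -72.42001275128288 F stand [-0.05 -2.94 -0.29] open 0.583422058253247
clock: 14.3
tool_pos: [0.6449, -0.0084, 0.0396]
orientation: [43.8, 90.0, -118.7]
force: [1.7, -1.5, -0.4]
opening: 0.0002
t 14.3 stand xy mm [   0.12 -153.09] z 39.580231646004215 yang -72.42086447185193 F stand [ 1.19 -1.98 -0.44] open 0.17452129718654286
```

```bash
python3 -m pendant '[{"claw":0,"linear":[0,-0.4,0],"twist":0},{"claw":0,"linear":[0,-0.4,0],"twist":0},{"claw":0,"linear":[0,-0.4,0],"twist":0},{"claw":0,"linear":[0,-0.4,0],"twist":0},{"claw":0,"linear":[0,-0.4,0],"twist":0},{"claw":0,"linear":[0,-0.4,0],"twist":0},{"claw":0,"linear":[0,-0.4,0],"twist":0},{"claw":0,"linear":[0,-0.4,0],"twist":0},{"claw":0,"linear":[0,-0.4,0],"twist":0},{"claw":0,"linear":[0,-0.4,0],"twist":0}]'
python3 st.py
```

```text
clock: 15.13
tool_pos: [0.6437, -0.0046, 0.0396]
orientation: [79.6, 90.0, -82.8]
force: [0.2, -1.9, -0.5]
opening: 0.0003
t 15.1333 stand xy mm [   0.12 -149.1 ] z 39.56298875647551 yang -72.42068114094437 F stand [-0.37 -1.92 -0.52] open 0.2891446727038945
```

```bash
python3 -m pendant '[{"claw":0,"linear":[0,-0.3,0],"twist":0},{"claw":0,"linear":[0,-0.3,0],"twist":0},{"claw":0,"linear":[0,-0.3,0],"twist":0},{"claw":0,"linear":[0,-0.3,0],"twist":0},{"claw":0,"linear":[0,-0.3,0],"twist":0},{"claw":0,"linear":[0,-0.3,0],"twist":0},{"claw":0,"linear":[0,-0.3,0],"twist":0},{"claw":0,"linear":[0,-0.3,0],"twist":0},{"claw":0,"linear":[0,-0.3,0],"twist":0},{"claw":0,"linear":[0,-0.3,0],"twist":0}]'
python3 st.py
```

```text
clock: 15.97
tool_pos: [0.6428, -0.0017, 0.0396]
orientation: [-112.0, 90.0, 85.6]
force: [0.5, -2.4, -1.0]
opening: 0.0002
t 15.9667 stand xy mm [   0.12 -146.11] z 39.550018706745995 yang -72.42535050200526 F stand [-0.23 -2.46 -0.95] open 0.1705637777993118
```

```bash
python3 -m pendant '[{"claw":0,"linear":[0,-0.3,0],"twist":0},{"claw":0,"linear":[0,-0.3,0],"twist":0},{"claw":0,"linear":[0,-0.3,0],"twist":0},{"claw":0,"linear":[0,-0.3,0],"twist":0},{"claw":0,"linear":[0,-0.3,0],"twist":0},{"claw":0,"linear":[0,-0.3,0],"twist":0},{"claw":0,"linear":[0,-0.3,0],"twist":0},{"claw":0,"linear":[0,-0.3,0],"twist":0},{"claw":0,"linear":[0,-0.3,0],"twist":0},{"claw":0,"linear":[0,-0.3,0],"twist":0}]'
python3 st.py
```

```text
clock: 16.8
tool_pos: [0.6419, 0.0011, 0.0396]
orientation: [165.4, 90.0, 3.0]
force: [0.9, -3.7, 0.6]
opening: 0.0003
t 16.8 stand xy mm [   0.16 -143.11] z 39.563623467643446 yang -72.41887831735235 F stand [-0.23 -3.76  0.62] open 0.32073072296516963
```

```bash
python3 -m pendant '[{"claw":0,"linear":[0,-0.25,0],"twist":0},{"claw":0,"linear":[0,-0.25,0],"twist":0},{"claw":0,"linear":[0,-0.25,0],"twist":0},{"claw":0,"linear":[0,-0.25,0],"twist":0},{"claw":0,"linear":[0,-0.25,0],"twist":0},{"claw":0,"linear":[0,-0.25,0],"twist":0},{"claw":0,"linear":[0,-0.25,0],"twist":0},{"claw":0,"linear":[0,-0.25,0],"twist":0},{"claw":0,"linear":[0,-0.25,0],"twist":0},{"claw":0,"linear":[0,-0.25,0],"twist":0}]'
python3 st.py
```

```text
clock: 17.63
tool_pos: [0.6411, 0.0035, 0.0396]
orientation: [134.5, 90.0, -27.9]
force: [1.7, -3.2, -0.6]
opening: 0.0008
t 17.6333 stand xy mm [   0.13 -140.64] z 39.57848093864459 yang -72.42153556194354 F stand [ 0.63 -3.54 -0.63] open 0.805717152013792
```

```bash
python3 -m pendant '[{"claw":0,"linear":[0,-0.2,0],"twist":0},{"claw":0,"linear":[0,-0.2,0],"twist":0},{"claw":0,"linear":[0,-0.2,0],"twist":0},{"claw":0,"linear":[0,-0.2,0],"twist":0},{"claw":0,"linear":[0,-0.2,0],"twist":0},{"claw":0,"linear":[0,-0.2,0],"twist":0},{"claw":0,"linear":[0,-0.2,0],"twist":0},{"claw":0,"linear":[0,-0.2,0],"twist":0},{"claw":0,"linear":[0,-0.2,0],"twist":0},{"claw":0,"linear":[0,-0.2,0],"twist":0}]'
python3 st.py
```

```text
clock: 18.47
tool_pos: [0.6406, 0.0054, 0.0396]
orientation: [153.4, 90.0, -9.0]
force: [1.6, -3.1, 0.2]
opening: 0.0006
t 18.4667 stand xy mm [   0.16 -138.63] z 39.60019616649925 yang -72.41850729970852 F stand [ 0.58 -3.43  0.23] open 0.6458021577552719
```

```bash
python3 -m pendant '[{"claw":0,"linear":[0,-0.15,0],"twist":0},{"claw":0,"linear":[0,-0.15,0],"twist":0},{"claw":0,"linear":[0,-0.15,0],"twist":0},{"claw":0,"linear":[0,-0.15,0],"twist":0},{"claw":0,"linear":[0,-0.15,0],"twist":0},{"claw":0,"linear":[0,-0.15,0],"twist":0},{"claw":0,"linear":[0,-0.15,0],"twist":0},{"claw":0,"linear":[0,-0.15,0],"twist":0},{"claw":0,"linear":[0,-0.15,0],"twist":0},{"claw":0,"linear":[0,-0.15,0],"twist":0}]'
python3 st.py
```

```text
clock: 19.3
tool_pos: [0.6401, 0.0068, 0.0396]
orientation: [177.5, 90.0, 15.1]
force: [1.6, -3.5, -0.4]
opening: 0.0003
t 19.3 stand xy mm [   0.13 -137.15] z 39.58495392148165 yang -72.42183517036204 F stand [ 0.51 -3.81 -0.42] open 0.32587459930331164
```

```bash
python3 -m pendant '[{"claw":0,"linear":[0,-0.2,0],"twist":0},{"claw":0,"linear":[0,-0.2,0],"twist":0},{"claw":0,"linear":[0,-0.2,0],"twist":0},{"claw":0,"linear":[0,-0.2,0],"twist":0},{"claw":0,"linear":[0,-0.2,0],"twist":0},{"claw":0,"linear":[0,-0.2,0],"twist":0},{"claw":0,"linear":[0,-0.2,0],"twist":0},{"claw":0,"linear":[0,-0.2,0],"twist":0},{"claw":0,"linear":[0,-0.2,0],"twist":0},{"claw":0,"linear":[0,-0.2,0],"twist":0}]'
python3 st.py
```

```text
clock: 20.13
tool_pos: [0.6396, 0.0084, 0.0396]
orientation: [87.2, 90.0, -75.2]
force: [2.7, -5.0, -0.7]
opening: 0.0007
t 20.1333 stand xy mm [   0.1  -135.45] z 39.57640924594649 yang -72.42298350859973 F stand [ 1.05 -5.6  -0.7 ] open 0.6702019102371557
```

```bash
python3 -m pendant '[{"claw":0,"linear":[0,-0.15,0],"twist":0},{"claw":0,"linear":[0,-0.15,0],"twist":0},{"claw":0,"linear":[0,-0.15,0],"twist":0},{"claw":0,"linear":[0,-0.15,0],"twist":0},{"claw":0,"linear":[0,-0.15,0],"twist":0},{"claw":0,"linear":[0,-0.15,0],"twist":0},{"claw":0,"linear":[0,-0.15,0],"twist":0},{"claw":0,"linear":[0,-0.15,0],"twist":0},{"claw":0,"linear":[0,-0.15,0],"twist":0},{"claw":0,"linear":[0,-0.15,0],"twist":0}]'
python3 st.py
```

```text
clock: 20.97
tool_pos: [0.6395, 0.0088, 0.0396]
orientation: [86.2, 89.9, -76.2]
force: [5.3, -11.4, -2.1]
opening: 0.0004
t 20.9667 stand xy mm [   0.14 -135.02] z 39.625704462316875 yang -72.42019954847017 F stand [  1.61 -12.45  -2.07] open 0.43061050619715857
```

```bash
python3 -m pendant '[{"claw":0,"linear":[0,-0.1,0],"twist":0},{"claw":0,"linear":[0,-0.1,0],"twist":0},{"claw":0,"linear":[0,-0.1,0],"twist":0},{"claw":0,"linear":[0,-0.1,0],"twist":0},{"claw":0,"linear":[0,-0.1,0],"twist":0},{"claw":0,"linear":[0,-0.1,0],"twist":0},{"claw":0,"linear":[0,-0.1,0],"twist":0},{"claw":0,"linear":[0,0,0],"twist":0},{"claw":0,"linear":[0,0,0],"twist":0},{"claw":0,"linear":[0,0,0],"twist":0}]'
python3 st.py
```

```text
clock: 21.8
tool_pos: [0.6394, 0.0089, 0.0396]
orientation: [85.3, 89.9, -77.1]
force: [5.8, -13.3, -2.4]
opening: 0.0
t 21.8 stand xy mm [   0.07 -134.99] z 39.64128865344338 yang -72.43530838279432 F stand [  1.55 -14.43  -2.38] open 0.01248449201773314
```

```bash
python3 -m pendant '[{"claw":0,"linear":[0,-0.1,0],"twist":0},{"claw":0,"linear":[0,-0.1,0],"twist":0},{"claw":0,"linear":[0,-0.1,0],"twist":0},{"claw":0,"linear":[0,-0.1,0],"twist":0},{"claw":0,"linear":[0,-0.1,0],"twist":0},{"claw":0,"linear":[0,-0.1,0],"twist":0},{"claw":0,"linear":[0,0,0],"twist":0},{"claw":0,"linear":[0,0,0],"twist":0},{"claw":0,"linear":[0,0,0],"twist":0},{"claw":0,"linear":[0,0,0],"twist":0}]'
python3 st.py
```

```text
clock: 22.63
tool_pos: [0.6394, 0.009, 0.0397]
orientation: [86.8, 89.9, -75.6]
force: [6.9, -16.1, -3.3]
opening: 0.0008
t 22.6333 stand xy mm [   0.11 -134.86] z 39.68178193331315 yang -72.43731657026312 F stand [  1.7  -17.46  -3.29] open 0.8187077166557667
```

17.5 N now. I'll hold it briefly, then back off and check.

```bash
python3 -m pendant '[{"claw":0,"linear":[0,0,0],"twist":0},{"claw":0,"linear":[0,0,0],"twist":0},{"claw":0,"linear":[0,0,0],"twist":0},{"claw":0,"linear":[0,0,0],"twist":0},{"claw":0,"linear":[0,0,0],"twist":0},{"claw":0,"linear":[0,0,0],"twist":0},{"claw":0,"linear":[0,0,0],"twist":0},{"claw":0,"linear":[0,0,0],"twist":0},{"claw":0,"linear":[0,0,0],"twist":0},{"claw":0,"linear":[0,0,0],"twist":0}]'
python3 st.py
python3 -m pendant '[{"claw":0,"linear":[0,1,0],"twist":0},{"claw":0,"linear":[0,1,0],"twist":0},{"claw":0,"linear":[0,2,0],"twist":0},{"claw":0,"linear":[0,3,0],"twist":0},{"claw":0,"linear":[0,6,0],"twist":0},{"claw":0,"linear":[0,10,0],"twist":0},{"claw":0,"linear":[0,10,0],"twist":0},{"claw":0,"linear":[-10,10,0],"twist":0},{"claw":0,"linear":[-20,0,0],"twist":0},{"claw":0,"linear":[-20,0,0],"twist":0}]'
python3 -m pendant '[{"claw":0,"linear":[-20,0,0],"twist":0},{"claw":0,"linear":[-20,10,0],"twist":0},{"claw":0,"linear":[-20,20,0],"twist":0},{"claw":0,"linear":[-20,20,0],"twist":0},{"claw":0,"linear":[-10,20,0],"twist":0},{"claw":0,"linear":[0,20,0],"twist":0},{"claw":0,"linear":[0,20,0],"twist":0},{"claw":0,"linear":[0,20,0],"twist":0},{"claw":0,"linear":[0,0,0],"twist":0},{"claw":0,"linear":[0,0,0],"twist":0}]'
python3 st.py
python3 - <<'E'
from h import *
a,_=snapshot('side');b,_=snapshot('top');im=np.zeros((420,800,3),np.uint8)
im[:,:400]=cv2.resize(a[180:280,310:405],(400,420),interpolation=cv2.INTER_LINEAR)
im[:367,400:]=cv2.resize(b[115:205,305:403],(400,367),interpolation=cv2.INTER_LINEAR);save('f6',im)
E
```

```text
clock: 23.47
tool_pos: [0.6394, 0.009, 0.0397]
orientation: [87.4, 89.9, -75.0]
force: [6.6, -16.8, -3.2]
opening: 0.0005
t 23.4667 stand xy mm [   0.11 -134.85] z 39.67542183682487 yang -72.43477435822042 F stand [  1.25 -18.02  -3.24] open 0.5277408105222974
clock: 24.3
tool_pos: [0.6514, -0.0313, 0.0899]
orientation: [-1.2, 89.9, -163.7]
force: [0.2, -0.3, 1.1]
opening: 0.0005
clock: 25.13
tool_pos: [0.6908, -0.1555, 0.1798]
orientation: [-55.2, 90.0, 142.2]
force: [-0.9, -0.5, 0.5]
opening: 0.0004
t 25.1333 stand xy mm [  -0.66 -307.18] z 179.84556125232308 yang -72.56357426949737 F stand [-1.02 -0.16  0.45] open 0.3860942424512187
```

View pics/f6.png

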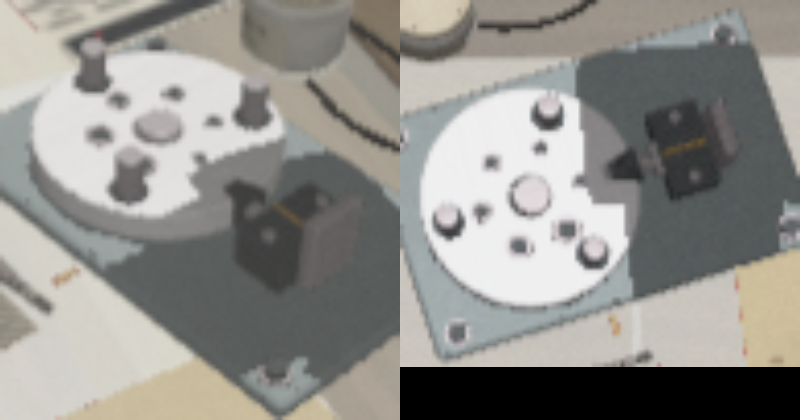

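The dark wedge nose sits in the notch at (627,165) in the right half, in line with the brass line. The handle is close up to the guide, and the surroundings visible in these crops look unchanged.

```bash
python3 -c "
from plant import *
print(close_job())"
```

```text
the job is handed in; nothing more can be done
None
```

The die plate is turned with its notch facing the bolt, and the bolt is pushed home into the notch. The job was handed in at about 25 s of the 67 s allowed.

- **Turning the plate:** I turned the small plate on the stand about 68° counterclockwise by pushing stud2 with the loosely open fingers, at about 2–3 N. A close wrist-camera check then put the notch within about 1° of the bolt line.
- **Pressing the bolt:** I pushed the handle with closed fingers at 2–4 N. The force rose sharply once the finger had moved 22–30 mm with the bolt, which is the home position; striking the rim would have stopped it about 16 mm sooner. I raised the push to 17.5 N and held it; the last reading was 18.0 N. The highest reading was 18.4 N in all, well under the 30 N limit, but force is only reported at the end of each call.
- **Last checks:** After backing the arm well clear, the wrist force read about zero. The final side and top crops show the nose in the notch, in line with the brass line. In those crops the jar and the visible end of the punch look unmoved; the wax tin was outside them.
- **Disagreements:** Lengths measured from the wrist camera came out about 3% short. The position of the handle's back face was not measured to the millimetre, so "home" rests on the force rise, the travel and the picture.

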